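# Refit and hold the filter cover of a bench fume extractor

## Robot

A 6-joint arm with a two-finger parallel gripper is mounted at the origin on the work surface. World frame = base frame: x ahead of the robot, y to its left, z up, the work surface at z = 0. Lengths are in m, angles in rad, forces in N, time in s.
With the tool pointing down it reaches from about 0.325 to 0.9 m from the base axis. Payload 6.1 kg.
Tool frame: the origin (TCP) lies midway between the tips of the shut fingers; the grasp point (between the pads) lies grip_depth behind it (grip_depth is the distance from the TCP to the grasp point, in m); z points along the fingers, y is the line along which they close (so a half turn about z gives the same grasp; the last joint's range is limited). The gripper opens to 87 mm and grips with 3 to 60 N. Pads are 19 mm wide; open, the fingers measure 117 mm over their backs; the gripper's body (75 mm by 190 mm) begins 51 mm behind the grasp point.
Start: joints at [-1.364, 0.22, 1.526, -0, 1.395, -0.126], TCP at [0.204, -0.591, 0.201] pointing down, gripper open.
Joint ranges: [-2.98, 2.98], [-0.91, 2.08], [0.09, 2.57], [-1.24, 4.39], [0.2, 2.65], [-2.68, 2.68]. Speed limits (rad/s): [2.57, 2.57, 3.01, 3.14, 3.14, 3.14].

## Interface

Orientations are given as a unit quaternion [x, y, z, w].
In Python, from station import * gives the robot as it stands.
- The arm moves only by the shell command python3 -m inch 'ROWS' [FORCE]. ROWS is JSON, a list of rows, each an object of numbers: "gripper": the opening, from 0 (shut) to 1 (fully open); "dx", "dy", "dz": the shift along the tool's x, y, z in mm; "rx", "ry", "rz": the turn, a rotation vector about the tool's x, y, z in rad. A call has 1 to 5 rows; each row is the pose to reach, as a shift and turn from the pose commanded when the call began, along the tool's axes at that moment; what a row does not reach only later rows make up. A row lasts 1/12 s, in which the tool goes at most 41.7 mm and 7.16 degrees, less where a joint would pass 70% of its speed; a pose out of reach is approached as far as the arm can. A call with a gripper value outside its range is refused whole. The fingers move at their own pace and stop on an object; FORCE is the grip in N (left out, the last holds). Time passes only in rows, so rows that repeat a pose let the fingers close. It gives the time, the measured TCP pose, the force, the opening and the grip force at its end, in the units of the state.
- read_state(): the state, without advancing time (a new reading comes with each control period).
- get_image(name): name is "scene" or "top" or "wrist"; returns (picture, depth): 420x560x3 uint8, red, green, blue; 420x560 float32, m along the optical axis (not along the pixel's ray), 0 where there is no reading.
- get_calibration(name): a dict with "fx", "fy", "cx", "cy" (pixels), "world_from_camera" (4x4, takes a point from camera to world coordinates). Camera axes: x right, y down, z forward; pixel columns grow to the right and rows downward; lengths in m; the calibration is good to about 2 mm. The wrist camera is an equidistant fisheye: a pixel r from the principal point sees the ray r / f radians off the axis. A picture is of the moment at which its call begins: read the wrist's pose just before it. get_calibration takes no time and is no camera call; for the wrist camera it gives the pose at the moment of the call.
- job_done(): hands the job in; it is judged then, once.
Trained networks look in the newest picture that a camera, given by its name, has taken for a name from the list of things; names that differ only in an ending like _2 or _b are one class to them, and where a whole thing is asked for, a point or a joint stands for the part that bears it (a point fixed in the world has none). Each returns a list of dicts, best first, with "confidence" (0 to 1); they miss things now and then, are a little off and sometimes report something else, mostly with a low value. They report only what shows in the picture. A call takes as long as a camera call. They do not tell look-alikes from the thing itself.
- spot_in(name, camera): "position" ([column, row] in pixels, amid what is visible of it).
- mark_of(name, camera): "position" ([column, row] in pixels: a listed point, or the origin of a listed thing).
The state is a dict: "clock": time; "joint_pos": joint angles; "qd": joint speeds; "tau": joint torques, N m; "position": TCP position; "ee_rot": TCP orientation; "force": force on the tool from outside, world axes, zero at the start; "moment": the same for the moment, N m; "finger_gap": finger opening in m; "gripper_force": force on a finger pad.
Only numpy, scipy, OpenCV 4.12 (cv2) and the standard library are available. Lean on these libraries where they do the work, as an engineer would, in place of code of your own. Each camera call takes 0.05 s, during which the arm holds its last target. There are 200 camera calls.

## Task

Put the loose filter cover back over the filter opening on top of the fume extractor, press it down level on its foam seal, and while it is down turn its wing fastener a quarter turn clockwise until the slot in the wing lines up with the two index lines on the cover. The seal has only just been glued in, so finish while still holding the locked cover pressed firmly down with the fingers, its rim right down against the casing, and do not let go at the end. Leave the other things on the bench where they are.

Things in the scene. Friction and masses are not known exactly. Their poses are not given: they have to be found in the camera images.
- cover: The loose filter cover: grey sheet-metal lid, 112 (x) x 142 (y) mm, 21 mm high, about 0.24 kg, right way up on the bench. Origin: centre of its lower rim; z up. Top plate 17 to 21 mm above the origin; folded rim 3 mm thick, 106 x 136 mm inside. A black wing fastener stands in its centre. Two black index lines on the plate along its y axis show the locked direction. Fits also turned by half a turn.
- wing (a point): Centre of the top of the fastener's wing, 49 mm above the cover's origin on its centre axis. Wing: black, 34 mm long (this point's x), 10 mm thick (y), 24 mm high, with a bright slot along its top, on a boss 28 mm across and 4 mm high. Carry the cover and press it down by the wing if you like: hinge friction (0.03 N m) keeps the cover from swinging.
- pin (a point): Middle of the steel cross pin on the fastener's 7 mm shaft, under the cover plate, 4.5 mm above the cover's origin. The pin is 26 mm long, 6 mm wide and 6 mm high, rounded below and flat on top, and lies along this point's x, parallel to the wing, with which it turns.
- fastener (a joint): Turn of wing and pin relative to the cover, rad. 0 = open: wing and pin along the cover's short side (x). 1.571 = locked: slot in line with the index lines (cover's y). Grows clockwise seen from above; stops at -0.06 and 1.66. Starts near 0. On the extractor turn it while the cover is pressed down; otherwise the pin catches in the key slot.
- extractor: Bench fume extractor, fixed: grey casing 260 (x) x 280 (y) x 110 mm high; origin under its centre, z up. On its flat top, 30 mm off centre towards its -x, the filter opening. A black and grey intake arm stands at its -y side: 115 to 245 mm from the origin along -y, 60 mm towards +x, 220 mm high.
- seat (a point): Centre of the filter opening, level with the casing's flat top (110 mm above the bench); x along the opening's short side, y along its long side, z up. Round the opening stands a collar 100 (x) x 130 (y) mm, 13 mm high; the cover's rim goes over it with 3 mm play on each side. Rim right down on the casing = cover origin at this point.
- seal (a joint): Compression in m of the black foam seal lying on the collar, 10 mm thick; its free top is 23 mm above seat. Spring of 2500 N/m. About 0.001 with the cover lying loose on it; 0.003 locked and let go (the pin holds it there); 0.006 with the rim right down on the casing: 15 N, of which 12 to 13 N by hand.
- slot (a point): Centre of the key slot, on top of the steel bridge across the opening, 15 mm above seat; bridge 4.5 mm thick. Slot 32 mm (x) x 10 mm (y), along the opening's short side: the open pin drops through it (2 mm play across, 3 mm along). With the cover's origin 3 mm or less above seat the pin is below the bridge and free to turn.
- block: Bystander: black charcoal soldering block on a light wooden base, 85 x 130 x 48 mm, loose; origin under its centre. It and the cover lie in the two places left of the extractor, either way round.
- third_hand: Bystander: clamp stand with a round black base of 84 mm diameter and a tweezer arm, 100 mm high, loose; origin under the base.
- pliers: Bystander: pliers with blue handles, 130 mm long, lying flat, 12 mm high, loose.
- flux: Bystander: small jar, 52 mm diameter, 55 mm high, loose; origin under its centre.
- brush: Bystander: brush 180 mm long lying on the bench with its handle towards the robot, loose.
- pan: Bystander: empty round steel pan, 170 mm diameter, 35 mm high, loose; origin under its centre.
There are look-alikes about, which are no part of the job. Several things have the shape of the cover; the one meant has the colours described above.

How it is judged:
By the outcome, as a careful person would: the job done as asked, in the order asked, and still so for the second after the job is handed in, while the arm keeps its last pose, push and grip.
It also fails if it takes over 48 s, if anything falls off the work surface, if the arm or the gripper's body presses on something with over 40 N, if the wrist force passes 120 N, or if a joint passes its speed limit or range.

## Working session

There is one attempt and no reset: what is moved stays moved. The work goes in short steps, Python scripts to look and compute and a shell command to move; the robot and the scene stay as the last step left them, time stands still between calls to the robot, and variables do not carry over. Pictures are saved under pics/ and viewed, at most 10 in all, crops included, and the job is handed in when it is done.

```bash
ls; mkdir -p pics; cat > h.py <<'E'
from station import *
import numpy as np, cv2
from scipy.spatial.transform import Rotation as R
def ray(cam,px,cal=None):
    c=cal or get_calibration(cam); T=np.array(c["world_from_camera"])
    x=(px[0]-c["cx"])/c["fx"]; y=(px[1]-c["cy"])/c["fy"]
    if cam=="wrist":
        r=np.hypot(x,y); s=np.sin(r)/r if r>1e-9 else 1; d=np.array([x*s,y*s,np.cos(r)])
    else: d=np.array([x,y,1.])
    d=T[:3,:3]@d
    return T[:3,3],d/np.linalg.norm(d)
def atz(cam,px,z,cal=None):
    o,d=ray(cam,px,cal); return o+d*(z-o[2])/d[2]
def tri(rays):
    A=np.zeros((3,3));b=np.zeros(3)
    for o,d in rays:
        P=np.eye(3)-np.outer(d,d);A+=P;b+=P@o
    p=np.linalg.solve(A,b)
    return p,[float(np.linalg.norm((np.eye(3)-np.outer(d,d))@(p-o))) for o,d in rays]
def save(n,img): cv2.imwrite("pics/"+n,cv2.cvtColor(img,cv2.COLOR_RGB2BGR))
E
python3 - <<'E'
from h import *
np.set_printoptions(precision=4,suppress=True)
ims=[]
for c in("scene","top"):
    im,d=get_image(c); ims.append(im); np.save(f"{c}_d.npy",d); np.save(f"{c}.npy",im)
    for n in("cover","wing","pin","seat","slot","extractor","block"):
        for f in(spot_in,mark_of):
            print(c,n,f.__name__,[(np.round(q["position"],1).tolist(),round(q["confidence"],2)) for q in f(n,c)[:4]])
    k=get_calibration(c);print(k["fx"],np.array(k["world_from_camera"]))
    save(c+"1.png",im)
print(read_state())
E
```

```text
pics
scene cover call [([384.4, 249.5], 0.85), ([312.8, 137.2], 0.79)]
scene cover call [([382.1, 250.5], 0.98), ([312.7, 140.0], 0.62)]
scene wing call [([176.7, 253.6], 0.46), ([311.9, 130.0], 0.42)]
scene wing call [([384.0, 236.7], 0.42), ([312.5, 126.6], 0.38)]
scene pin call [([388.7, 242.5], 0.6), ([313.7, 130.0], 0.46)]
scene pin call [([313.8, 137.8], 0.52), ([384.1, 248.5], 0.4)]
scene seat call [([226.8, 303.7], 0.73)]
scene seat call [([224.4, 276.3], 0.93)]
scene slot call [([226.2, 304.2], 0.76)]
scene slot call [([220.4, 273.0], 0.57)]
scene extractor call [([226.2, 305.3], 0.66)]
scene extractor call [([236.7, 308.8], 0.65)]
scene block call [([333.0, 185.6], 0.7), ([394.7, 296.1], 0.15)]
scene block call [([331.2, 188.8], 0.72), ([382.7, 250.5], 0.36)]
514.9756392601719 [[ 0.5812  0.6    -0.5497  1.1705]
 [ 0.8136 -0.4183  0.4037 -0.4658]
 [ 0.0123 -0.6819 -0.7314  1.0257]
 [ 0.      0.      0.      1.    ]]
top cover call [([185.2, 307.2], 0.86), ([222.6, 165.1], 0.59)]
top cover call [([223.8, 166.2], 0.81)]
top wing call [([227.2, 162.7], 0.47)]
top wing call [([1
[... 503 characters left out ...]
19.2, 236.4], 0.83)]
top block call [([216.3, 237.2], 0.72)]
523.3665786313019 [[-0.0053 -0.9889  0.1484  0.2494]
 [-1.      0.0059  0.0036  0.0491]
 [-0.0045 -0.1484 -0.9889  1.6964]
 [ 0.      0.      0.      1.    ]]
{'clock': 1.5, 'joint_pos': array([-1.3641,  0.2204,  1.5265,  0.    ,  1.3947, -0.1261]), 'qd': array([ 0.0007,  0.0002, -0.001 , -0.0009, -0.    , -0.001 ]), 'tau': array([ -0.0013, -49.4551, -38.7701,   0.0699,   0.0467,   0.    ]), 'position': array([ 0.2042, -0.5907,  0.2007]), 'ee_rot': array([ 0.9862,  0.1656,  0.    , -0.    ]), 'force': array([-0.4518, -0.4906,  0.1365]), 'moment': array([0.0288, 0.0338, 0.0255]), 'gripper_force': 0.0, 'finger_gap': 0.08716873133663}
```

View pics/scene1.png

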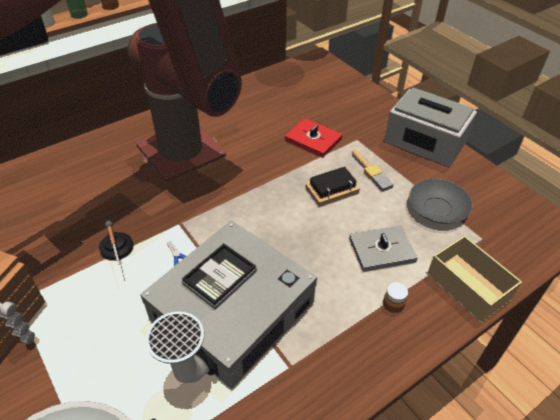

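View pics/top1.png

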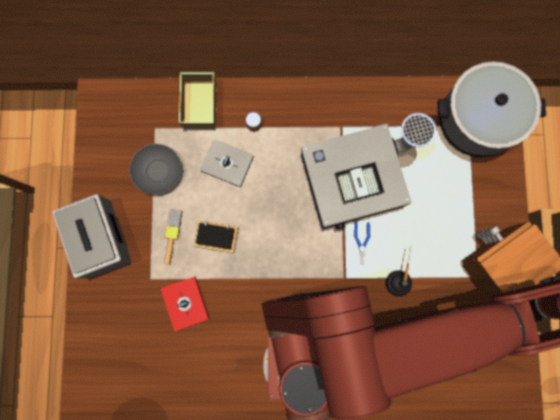

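Candidates for the cover are the grey lid at scene (384,245) / top (227,162) and the red lid at scene (313,135) / top (184,303). The grey one matches: grey sheet metal, black wing, black index lines. The toaster-like box at scene (432,125) is not a cover. I'll confirm with a crop and triangulate.

```bash
python3 - <<'E'
from h import *
np.set_printoptions(precision=4,suppress=True)
s=np.load("scene.npy");t=np.load("top.npy")
cs=lambda im,x,y,w,h,W,H:cv2.resize(im[y:y+h,x:x+w],(W,H),interpolation=cv2.INTER_CUBIC)
a=np.hstack([cs(t,190,130,75,60,400,300),cs(s,345,220,75,60,400,300)])
b=np.hstack([cs(t,295,115,133,120,400,300),cs(s,140,215,180,135,400,300)])
save("crop.png",np.vstack([a,b]))
for n,p,q in(("wing",(384,236.7),(227,159.5)),("seat",(224.4,276.3),(360.1,185.5)),("slot",(220.4,273),(362.8,182.3)),("cover",(382.1,250.5),(223.8,166.2))):
    print(n,tri([ray("scene",p),ray("top",q)]))
# depth based points: top camera
d=np.load("top_d.npy");c=get_calibration("top");T=np.array(c["world_from_camera"])
v,u=np.mgrid[0:420,0:560];P=np.stack([(u-c["cx"])/c["fx"]*d,(v-c["cy"])/c["fy"]*d,d],-1)@T[:3,:3].T+T[:3,3]
def rect(lo,hi,x,y,w,h):
    m=np.zeros(d.shape,bool);m[y:y+h,x:x+w]=1;m&=(P[...,2]>lo)&(P[...,2]<hi)&(d>0)
    q=P[m];r=cv2.minAreaRect((q[:,:2]*1000).astype(np.float32));print(len(q),np.median(q[:,2]),r)
rect(.013,.03,190,130,75,65)
rect(.1,.118,295,115,118,120)
rect(.03,.06,215,150,25,25)
E
```

```text
wing (array([0.648 , 0.2296, 0.0581]), [0.0001546256160900768, 0.00015462561609009927])
seat (array([ 0.5548, -0.1798,  0.1094]), [0.00839798574216432, 0.008397985742164304])
slot (array([ 0.559 , -0.1873,  0.1321]), [0.005689507053514929, 0.005689507053514994])
cover (array([ 0.6416,  0.2467, -0.0144]), [0.0019114618842584453, 0.0019114618842582946])
1363 0.02094384131794791 ((653.578857421875, 220.76687622070312), (176.5849609375, 211.15013122558594), 14.736504554748535)
6095 0.10977431300851115 ((593.6016235351562, -198.5654754638672), (261.09698486328125, 332.974853515625), 14.90072250366211)
57 0.04348097374061166 ((650.8682861328125, 240.08514404296875), (75.70655822753906, 54.98130416870117), 62.7640495300293)
```

View pics/crop.png

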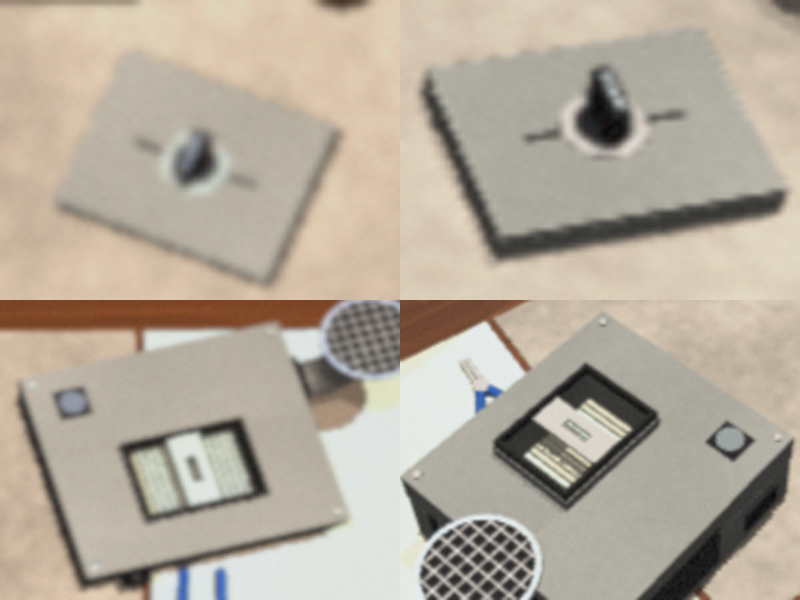

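The crop confirms the grey lid: black wing across its black index lines (open), plate centred near top (226,162). The collar with bridge and key slot shows at top (360,182) and scene (222,275). I'll move above the cover.

```bash
cat >> h.py <<'E'
def delta(p,yawdeg=None,show=True):
    s=read_state(); Rt=R.from_quat(s["ee_rot"]); v=Rt.inv().apply(np.array(p)-s["position"])*1000
    y=np.radians(yawdeg); G=R.from_matrix(np.array([[np.cos(y),np.sin(y),0],[np.sin(y),-np.cos(y),0],[0,0,-1]]))
    w=(Rt.inv()*G).as_rotvec()
    X=Rt.as_matrix()[:,0]
    print("d",np.round(v,1),"r",np.round(w,4),"| pos",np.round(s["position"],4),"yaw",round(np.degrees(np.arctan2(X[1],X[0])),2),"F",np.round(s["force"],1),"t",s["clock"],"gap",s["finger_gap"],"q6",round(s["joint_pos"][5],2))
E
python3 -c "
from h import *
delta([.46,-.2,.32],90);delta([.64,.22,.24],158)"
```

```text
d [ 369.4 -285.7 -119.3] r [-0.     -0.     -1.2381] | pos [ 0.2042 -0.5907  0.2007] yaw 19.06 F [-0.5 -0.5  0.1] t 1.5 gap 0.08716873133663 q6 -0.13
d [ 676.7 -623.9  -39.2] r [ 0.0000e+00 -1.0000e-04 -2.4249e+00] | pos [ 0.2042 -0.5907  0.2007] yaw 19.06 F [-0.5 -0.5  0.1] t 1.5 gap 0.08716873133663 q6 -0.13
```

```bash
python3 -m inch '[{"dx":10,"dz":-41,"rz":-0.12},{"dx":40,"dy":-25,"dz":-70,"rz":-0.24},{"dx":70,"dy":-50,"dz":-90,"rz":-0.36},{"dx":100,"dy":-75,"dz":-100,"rz":-0.48},{"dx":130,"dy":-100,"dz":-110,"rz":-0.6}]'; python3 -c "
from h import *
delta([.46,-.2,.32],90);delta([.64,.22,.24],158)"
```

```text
d [ 369.4 -285.7 -119.3] r [-0.     -0.     -1.2381] | pos [ 0.2042 -0.5907  0.2007] yaw 19.06 F [-0.5 -0.5  0.1] t 1.5 gap 0.08716873133663 q6 -0.13
d [ 676.7 -623.9  -39.2] r [ 0.0000e+00 -1.0000e-04 -2.4249e+00] | pos [ 0.2042 -0.5907  0.2007] yaw 19.06 F [-0.5 -0.5  0.1] t 1.5 gap 0.08716873133663 q6 -0.13invalid input at $[0]: expected keys gripper, dx, dy, dz, rx, ry, rz
```

All keys are required in each row.

```bash
python3 -m inch '[{"gripper":1,"dx":10,"dy":0,"dz":-41,"rx":0,"ry":0,"rz":-0.12},{"gripper":1,"dx":40,"dy":-25,"dz":-70,"rx":0,"ry":0,"rz":-0.24},{"gripper":1,"dx":70,"dy":-50,"dz":-90,"rx":0,"ry":0,"rz":-0.36},{"gripper":1,"dx":100,"dy":-75,"dz":-100,"rx":0,"ry":0,"rz":-0.48},{"gripper":1,"dx":130,"dy":-100,"dz":-110,"rx":0,"ry":0,"rz":-0.6}]'; python3 -c "
from h import *
delta([.46,-.2,.32],90);delta([.64,.22,.24],158)"
```

```text
clock: 1.92
position: [0.2917, -0.4584, 0.3109]
ee_rot: [0.892, 0.452, 0.0, 0.001]
force: [2.2, -0.3, -1.1]
finger_gap: 0.0871
gripper_force: 0.0
d [307.9 -17.2  -9.5] r [ 0.0018  0.0017 -0.6332] | pos [ 0.2917 -0.4584  0.3109] yaw 53.72 F [ 2.2 -0.3 -1.1] t 1.9167 gap 0.08709135188576665 q6 -0.52
d [ 753.  -120.8   69.9] r [ 6.00e-04  2.70e-03 -1.82e+00] | pos [ 0.2917 -0.4584  0.3109] yaw 53.72 F [ 2.2 -0.3 -1.1] t 1.9167 gap 0.08709135188576665 q6 -0.52
```

```bash
python3 -m inch '[{"gripper":1,"dx":40,"dy":-3,"dz":-5,"rx":0,"ry":0,"rz":-0.12},{"gripper":1,"dx":80,"dy":-6,"dz":-5,"rx":0,"ry":0,"rz":-0.24},{"gripper":1,"dx":120,"dy":-9,"dz":-5,"rx":0,"ry":0,"rz":-0.36},{"gripper":1,"dx":160,"dy":-12,"dz":-5,"rx":0,"ry":0,"rz":-0.48},{"gripper":1,"dx":200,"dy":-15,"dz":-5,"rx":0,"ry":0,"rz":-0.6}]'; python3 -c "
from h import *
delta([.64,.22,.24],158)"
```

```text
clock: 2.33
position: [0.3988, -0.2878, 0.3145]
ee_rot: [0.718, 0.696, 0.0, 0.0]
force: [0.0, -1.1, 0.8]
finger_gap: 0.0871
gripper_force: 0.0
d [515.4 224.5  74.3] r [ 3.0000e-04  1.0000e-03 -1.2192e+00] | pos [ 0.3988 -0.2878  0.3145] yaw 88.14 F [ 0.  -1.1  0.8] t 2.3333 gap 0.08711379630134682 q6 -0.75
```

```bash
python3 -m inch '[{"gripper":1,"dx":38,"dy":16,"dz":0,"rx":0,"ry":0,"rz":-0.12},{"gripper":1,"dx":76,"dy":33,"dz":0,"rx":0,"ry":0,"rz":-0.24},{"gripper":1,"dx":114,"dy":49,"dz":0,"rx":0,"ry":0,"rz":-0.36},{"gripper":1,"dx":152,"dy":66,"dz":0,"rx":0,"ry":0,"rz":-0.48},{"gripper":1,"dx":190,"dy":82,"dz":0,"rx":0,"ry":0,"rz":-0.6}]';  python3 -c "
from h import *
im,_=get_image('wrist');save('w_mid.png',im)
for n in('seat','slot'):print(n,mark_of(n,'wrist')[:2])
delta([.64,.22,.24],158)"
```

```text
clock: 2.75
position: [0.4879, -0.1008, 0.3145]
ee_rot: [0.481, 0.877, 0.0, 0.001]
force: [0.5, -0.6, -0.2]
finger_gap: 0.0871
gripper_force: 0.0
seat [{'position': [289.3, 264.6], 'confidence': 0.69}]
slot [{'position': [288.0, 266.1], 'confidence': 0.97}]
d [188.2 300.1  74.2] r [ 3.000e-04  0.000e+00 -6.194e-01] | pos [ 0.4881 -0.1001  0.3141] yaw 122.51 F [-0.1  0.2  0.2] t 2.9 gap 0.08696756018794244 q6 -0.93
```

```bash
python3 -c "
from h import *
c=get_calibration('wrist');print(c['fx'],c['cx'],c['cy'],np.round(c['world_from_camera'],4).tolist())
print(atz('wrist',(289.3,264.6),.11),atz('wrist',(288,266.1),.125))"
python3 -m inch '[{"gripper":1,"dx":21,"dy":34,"dz":0,"rx":0,"ry":0,"rz":-0.12},{"gripper":1,"dx":42,"dy":68,"dz":0,"rx":0,"ry":0,"rz":-0.24},{"gripper":1,"dx":63,"dy":102,"dz":5,"rx":0,"ry":0,"rz":-0.36},{"gripper":1,"dx":84,"dy":136,"dz":10,"rx":0,"ry":0,"rz":-0.48},{"gripper":1,"dx":105,"dy":170,"dz":15,"rx":0,"ry":0,"rz":-0.6}]'; python3 -c "
from h import *
delta([.64,.22,.24],158)"
```

```text
325.19226210127806 278.5189695135573 212.24006234364313 [[0.843, 0.5197, 0.1389, 0.4501], [0.5379, -0.8146, -0.217, -0.0401], [0.0004, 0.2576, -0.9662, 0.4983], [0.0, 0.0, 0.0, 1.0]]
[ 0.55572792 -0.17930542  0.11      ] [ 0.55140143 -0.17653636  0.125     ]
clock: 3.32
position: [0.576, 0.0765, 0.2992]
ee_rot: [0.202, 0.979, -0.0, 0.0]
force: [0.7, -0.8, 1.3]
finger_gap: 0.087
gripper_force: 0.0
d [ -2.  157.2  59.1] r [-0.0004  0.001  -0.0227] | pos [0.576  0.0765 0.2992] yaw 156.7 F [ 0.7 -0.8  1.3] t 3.3167 gap 0.08695874734703493 q6 -1.17
```

View pics/w_mid.png

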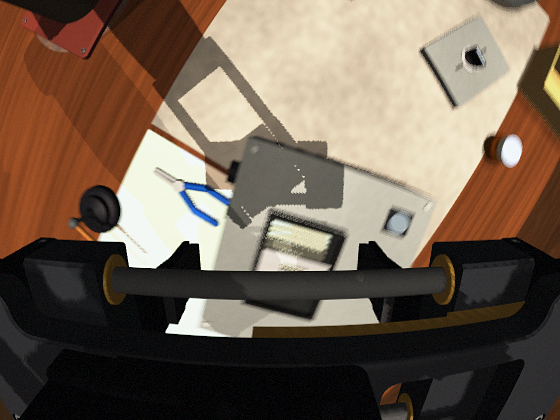

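The wrist view shows the cover at (468,60) and the opening at (295,265), partly behind the gripper. I'll move close to the cover, offset so the camera sees it.

```bash
python3 -c "
from h import *
delta([.69,.212,.2],158)"
python3 -m inch '[{"gripper":1,"dx":-10,"dy":36,"dz":10,"rx":0,"ry":0,"rz":-0.02},{"gripper":1,"dx":-20,"dy":74,"dz":20,"rx":0,"ry":0,"rz":-0.02},{"gripper":1,"dx":-30,"dy":112,"dz":30,"rx":0,"ry":0,"rz":-0.02},{"gripper":1,"dx":-45,"dy":145,"dz":40,"rx":0,"ry":0,"rz":-0.02},{"gripper":1,"dx":-50,"dy":165,"dz":65,"rx":0,"ry":0,"rz":-0.02}]'
cat > lk.py <<'E'
from h import *
import sys
np.set_printoptions(precision=4,suppress=True)
cal=get_calibration('wrist');im,d=get_image('wrist');save(sys.argv[1]+'.png',im)
import pickle;pickle.dump((cal,im,d),open(sys.argv[1]+'.pkl','wb'))
for a in sys.argv[2:]:
    n,z=a.split(':')
    for q in mark_of(n,'wrist')[:2]:
        print(n,np.round(q['position'],1),round(q['confidence'],2),atz('wrist',q['position'],float(z),cal))
delta([.648,.23,.2],158)
E
python3 lk.py w_cov wing:.049 cover:0 pin:.0045
```

```text
d [-51.  169.6  99.2] r [-0.0004  0.001  -0.0227] | pos [0.576  0.0765 0.2992] yaw 156.7 F [ 0.7 -0.8  1.3] t 3.3167 gap 0.08695874734703493 q6 -1.17
clock: 3.73
position: [0.6908, 0.2089, 0.2365]
ee_rot: [0.194, 0.981, 0.001, 0.003]
force: [0.0, -0.6, 0.2]
finger_gap: 0.0871
gripper_force: 0.0
wing [283.6 145.1] 0.56 [0.6477 0.2343 0.049 ]
cover [282.1 140. ] 0.75 [0.6439 0.2348 0.    ]
pin [280.2 142.3] 0.88 [0.6455 0.2314 0.0045]
d [44.3  7.3 32.3] r [-0.0026 -0.0026 -0.0066] | pos [0.6864 0.2064 0.2322] yaw 157.62 F [ 0.4 -0.4  0.8] t 3.9333 gap 0.08689315483897493 q6 -1.0
```

View pics/w_cov.png

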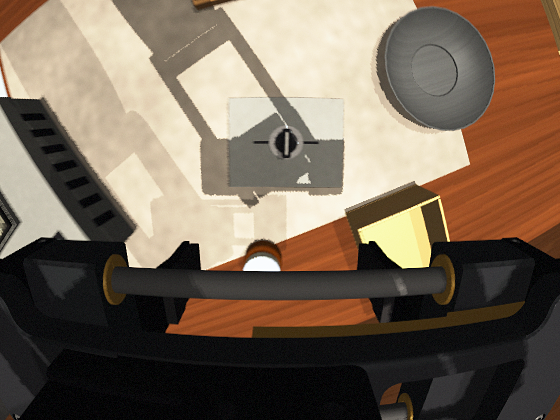

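The cover lies square in the wrist view, plate from (229,97) to (344,190), wing slot bright at (287,143), and yaw about right. I'll refine from the depth and slot pixels.

```bash
cat > ref.py <<'E'
from h import *
import pickle,sys
np.set_printoptions(precision=4,suppress=True)
def cloud(cal,d):
    v,u=np.mgrid[0:420,0:560];x=(u-cal['cx'])/cal['fx'];y=(v-cal['cy'])/cal['fy'];r=np.hypot(x,y);s=np.tan(r)/np.maximum(r,1e-9)
    T=np.array(cal['world_from_camera']);return np.stack([x*s*d,y*s*d,d],-1)@T[:3,:3].T+T[:3,3]
E
python3 - <<'E'
from ref import *
cal,im,d=pickle.load(open('w_cov.pkl','rb'));P=cloud(cal,d)
roi=np.zeros(d.shape,bool);roi[85:200,220:352]=1
m=roi&(P[...,2]>.012)&(P[...,2]<.03)
n,l,st,_=cv2.connectedComponentsWithStats(m.astype(np.uint8));k=1+np.argmax(st[1:,4]);q=P[l==k]
print(len(q),np.median(q[:,2]),cv2.minAreaRect((q[:,:2]*1000).astype(np.float32)))
w=roi&(P[...,2]>.044)&(P[...,2]<.06);w[:,:265]=0;w[:,310:]=0
q=P[w];print(w.sum(),np.median(q[:,2]),cv2.minAreaRect((q[:,:2]*1000).astype(np.float32)))
for p in((287,143),(229,97),(344,98),(343,189),(228,185)):print(p,atz('wrist',p,.049 if p[0]==287 else .021,cal))
c=im[110:180,245:330];save('wz.png',cv2.resize(c,(680,560),interpolation=cv2.INTER_CUBIC))
E
```

```text
9985 0.021208392135299958 ((646.0603637695312, 237.3601531982422), (143.0081787109375, 111.42936706542969), 67.74051666259766)
259 0.04895604924574143 ((646.4337158203125, 237.19456481933594), (10.308791160583496, 32.309608459472656), 67.56098175048828)
(287, 143) [0.6469 0.2388 0.049 ]
(229, 97) [0.5685 0.1957 0.021 ]
(344, 98) [0.6223 0.3253 0.021 ]
(343, 189) [0.7286 0.2833 0.021 ]
(228, 185) [0.6687 0.1509 0.021 ]
```

View pics/wz.png

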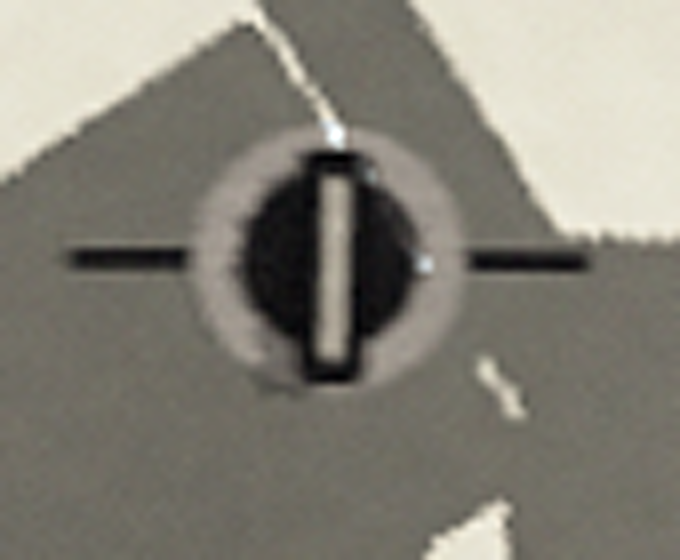

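The depth gives plate centre (0.646,0.2373), wing top z 0.049, yaw −22.3°. The wing slot is perpendicular to the index lines. Next: above it, then down.

```bash
python3 -c "
from h import *
delta([.6463,.2373,.08],157.7)"
```

```text
d [ 48.4  13.7 152.3] r [-0.0026 -0.0026 -0.0013] | pos [0.6864 0.2064 0.2322] yaw 157.62 F [ 0.4 -0.4  0.8] t 3.9333 gap 0.08689315483897493 q6 -1.0
```

```bash
python3 -m inch '[{"gripper":0.5,"dx":30,"dy":8,"dz":20,"rx":0,"ry":0,"rz":0},{"gripper":0.5,"dx":48,"dy":14,"dz":55,"rx":0,"ry":0,"rz":0},{"gripper":0.5,"dx":48,"dy":14,"dz":95,"rx":0,"ry":0,"rz":0},{"gripper":0.5,"dx":48,"dy":14,"dz":130,"rx":0,"ry":0,"rz":0},{"gripper":0.5,"dx":48,"dy":14,"dz":152,"rx":0,"ry":0,"rz":0}]' 40; python3 lk.py w_hov wing:.049 cover:0; python3 -c "
from h import *
delta([.6463,.2373,.0272],157.7)"
```

```text
clock: 4.35
position: [0.6462, 0.2371, 0.0805]
ee_rot: [0.194, 0.981, -0.001, -0.001]
force: [-0.4, -0.7, -0.6]
finger_gap: 0.0617
gripper_force: 0.0
wing [277.8 232. ] 0.91 [0.6472 0.2368 0.049 ]
cover [276.8 209.9] 0.58 [0.6438 0.2371 0.    ]
d [  -3.7   -6.5 -118. ] r [-0.0016 -0.0016 -0.007 ] | pos [0.6469 0.2373 0.082 ] yaw 157.6 F [ 0.2 -0.3  1. ] t 4.5 gap 0.049505652777720795 q6 -0.94
d [ 0.4 -0.1 54.8] r [-0.0016 -0.0015 -0.0018] | pos [0.6469 0.2373 0.082 ] yaw 157.6 F [ 0.2 -0.3  1. ] t 4.5 gap 0.049505652777720795 q6 -0.94
```

```bash
python3 -m inch '[{"gripper":0.45,"dx":0,"dy":0,"dz":35,"rx":0,"ry":0,"rz":0},{"gripper":0.4,"dx":0,"dy":0,"dz":53.5,"rx":0,"ry":0,"rz":0},{"gripper":0.3,"dx":0,"dy":0,"dz":53.5,"rx":0,"ry":0,"rz":0},{"gripper":0,"dx":0,"dy":0,"dz":53.5,"rx":0,"ry":0,"rz":0},{"gripper":0,"dx":0,"dy":0,"dz":53.5,"rx":0,"ry":0,"rz":0}]' 45; python3 -m inch '[{"gripper":0,"dx":0,"dy":0,"dz":0,"rx":0,"ry":0,"rz":0},{"gripper":0,"dx":0,"dy":0,"dz":0,"rx":0,"ry":0,"rz":0},{"gripper":0,"dx":0,"dy":0,"dz":0,"rx":0,"ry":0,"rz":0}]' 45
```

```text
clock: 4.92
position: [0.6502, 0.2394, 0.0326]
ee_rot: [0.194, 0.981, 0.001, 0.002]
force: [0.8, 1.0, 0.6]
finger_gap: 0.0224
gripper_force: 0.0
clock: 5.17
position: [0.6487, 0.2396, 0.0305]
ee_rot: [0.193, 0.981, 0.001, 0.001]
force: [-0.8, -0.1, -0.3]
finger_gap: 0.0043
gripper_force: 0.0
```

The gap is 4 mm with no grip force, so something is off. I'll look.

```bash
python3 lk.py w_gr wing:.049; python3 - <<'E'
from h import *
s,_=get_image('scene');t,_=get_image('top')
f=lambda im,x,y,w,h,W,H:cv2.resize(im[y:y+h,x:x+w],(W,H),interpolation=cv2.INTER_CUBIC)
w=cv2.imread('pics/w_gr.png')[...,::-1]
save('gr.png',np.hstack([f(s,340,190,90,90,400,400),f(w,180,130,200,200,400,400)]))
E
```

```text
wing [270.7 257.1] 0.76 [0.6464 0.2365 0.049 ]
d [  -3.7   -8.7 -170.6] r [ 0.0006  0.0009 -0.0047] | pos [0.648  0.2395 0.0294] yaw 157.73 F [ 0.2  0.4 -0.1] t 5.2667 gap 0.00150570479254827 q6 -0.94
```

View pics/gr.png

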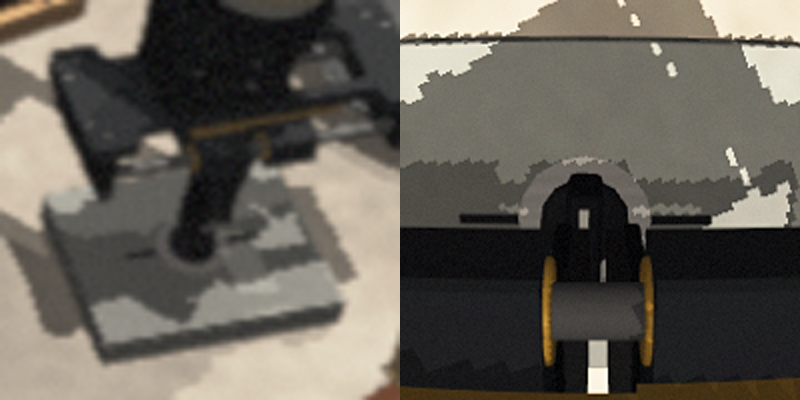

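The fingers look nearly shut next to or over the wing. The depth map should settle where their tips are.

```bash
python3 - <<'E'
from ref import *
cal,im,d=pickle.load(open('w_gr.pkl','rb'));P=cloud(cal,d)
s=read_state();print(s['position'],s['finger_gap'],s['gripper_force'],s['clock'])
L=R.from_quat(s['ee_rot']).inv().apply((P.reshape(-1,3)-s['position']))*1000
L=L.reshape(P.shape)
for r in (215,220,230,236,242,246,250,256,262,275,300):
    print(r,[(c,*L[r,c].round().astype(int),im[r,c].mean().astype(int)) for c in range(252,304,5)])
E
```

```text
[0.6477 0.2394 0.0288] 3.8816028139547335e-05 0.0 5.3667
215 [(252, np.int64(17), np.int64(-15), np.int64(7), np.int64(105)), (257, np.int64(16), np.int64(-12), np.int64(8), np.int64(103)), (262, np.int64(17), np.int64(-9), np.int64(6), np.int64(104)), (267, np.int64(17), np.int64(-6), np.int64(7), np.int64(108)), (272, np.int64(16), np.int64(-3), np.int64(8), np.int64(101)), (277, np.int64(17), np.int64(0), np.int64(7), np.int64(104)), (282, np.int64(17), np.int64(3), np.int64(7), np.int64(103)), (287, np.int64(70), np.int64(1), np.int64(-186), np.int64(102)), (292, np.int64(17), np.int64(9), np.int64(7), np.int64(90)), (297, np.int64(16), np.int64(13), np.int64(9), np.int64(111)), (302, np.int64(16), np.int64(16), np.int64(8), np.int64(111))]
220 [(252, np.int64(13), np.int64(-15), np.int64(7), np.int64(99)), (257, np.int64(13), np.int64(-12), np.int64(7), np.int64(102)), (262, np.int64(13), np.int64(-9), np.int64(7), np.int64(105)), (267, np.int64(17), np.int64(-5), np.int64(-6), np.int64(9)), (272, np.int64(17), np.int64(-3), np.int64(-6), np.int64(0)), (277, np.int64(17), np.int
[... 5917 characters left out ...]
 np.int64(28), np.int64(-6), np.int64(-114), np.int64(121)), (257, np.int64(25), np.int64(-5), np.int64(-108), np.int64(43)), (262, np.int64(4), np.int64(-6), np.int64(-73), np.int64(33)), (267, np.int64(25), np.int64(-2), np.int64(-109), np.int64(32)), (272, np.int64(26), np.int64(-1), np.int64(-110), np.int64(33)), (277, np.int64(25), np.int64(1), np.int64(-110), np.int64(142)), (282, np.int64(26), np.int64(2), np.int64(-110), np.int64(145)), (287, np.int64(25), np.int64(3), np.int64(-110), np.int64(36)), (292, np.int64(3), np.int64(6), np.int64(-72), np.int64(33)), (297, np.int64(7), np.int64(8), np.int64(-78), np.int64(21)), (302, np.int64(28), np.int64(7), np.int64(-114), np.int64(54))]
```

The depth shows the finger ends about 23 mm above the reported TCP, just over the wing top, so they shut above it. The lateral offset is also about 4 mm. I'll open and check the tip geometry.

```bash
python3 -c "
import station;print({k:getattr(station,k) for k in dir(station) if not k.startswith('_')})"
python3 -m inch '[{"gripper":0.4,"dx":0,"dy":0,"dz":0,"rx":0,"ry":0,"rz":0},{"gripper":0.4,"dx":0,"dy":0,"dz":0,"rx":0,"ry":0,"rz":0},{"gripper":0.4,"dx":0,"dy":0,"dz":0,"rx":0,"ry":0,"rz":0},{"gripper":0.4,"dx":0,"dy":0,"dz":0,"rx":0,"ry":0,"rz":0}]' 45
python3 lk.py w_op wing:.049; python3 - <<'E'
from ref import *
cal,im,d=pickle.load(open('w_op.pkl','rb'));P=cloud(cal,d)
s=read_state();L=R.from_quat(s['ee_rot']).inv().apply((P.reshape(-1,3)-s['position'])).reshape(P.shape)*1000
print(s['finger_gap'],s['position'])
# finger front faces: x 7..13, z -70..+3
m=(L[...,0]>7)&(L[...,0]<13)&(np.abs(L[...,1])<45)&(L[...,2]<0)&(L[...,2]>-75)
for sgn in(-1,1):
    q=L[m&(np.sign(L[...,1])==sgn)&(np.abs(L[...,1])>7)];
    for z in range(-70,5,6):
        a=q[(q[:,2]>z)&(q[:,2]<=z+6)]
        if len(a):print(sgn,z,len(a),a.min(0).round(1),a.max(0).round(1))
w=(np.abs(L[...,2]+20)<3)&(np.abs(L[...,0])<20)&(np.abs(L[...,1])<9);print('wing',w.sum(),L[w].min(0),L[w].max(0),np.median(L[w],0))
E
```

```text
{'Unreachable': <class 'station.Unreachable'>, 'get_calibration': <function make.<locals>.<lambda> at 0x7f384ff6c680>, 'get_image': <function make.<locals>.drawn_camera at 0x7f384ff6c0e0>, 'grip_depth': 0.0187, 'job_done': <function connect.<locals>.done at 0x7f384fee37e0>, 'mark_of': <function make.<locals>.keyed.<locals>.call at 0x7f384ff6ca40>, 'read_state': <function make.<locals>.<lambda> at 0x7f384ff6c5e0>, 'spot_in': <function make.<locals>.keyed.<locals>.call at 0x7f384ff6c860>}
clock: 5.7
position: [0.6475, 0.2393, 0.0284]
ee_rot: [0.193, 0.981, -0.0, -0.0]
force: [0.1, -0.8, 0.2]
finger_gap: 0.0197
gripper_force: 0.0
wing [271.4 259.5] 0.7 [0.6459 0.2364 0.049 ]
d [  -3.9   -8.5 -171.5] r [-0.0001 -0.0001 -0.0048] | pos [0.6475 0.2394 0.0285] yaw 157.72 F [-0.2  0.2 -0.5] t 5.8 gap 0.027519173849218734 q6 -0.94
0.027519173849218734 [0.6475 0.2394 0.0285]
-1 -64 3 [ 11.6 -18.5 -58.4] [ 11.7 -15.9 -58.1]
-1 -58 100 [  9.4 -20.1 -58. ] [ 12.2 -10.2 -52. ]
-1 -52 135 [  7.  -19.2 -52. ] [ 12.2  -9.4 -46. ]
-1 -46 108 [  7.3 -18.2 -45.8] [ 12.2  -9.3 -40.1]
-1 -40 92 [  8.3 -18.3 -40. ] [ 12.3  -9.3 -34. ]
-1 -34 73 [  7.1 -18.4 -34. ] [ 12.3  -9.3 -28.1]
-1 -28 72 [  7.5 -18.2 -27.8] [ 11.6  -9.3 -22.2]
-1 -22 13 [  7.4 -10.9 -22. ] [ 12.8  -7.2 -18.5]
1 -64 4 [ 11.6  16.6 -58.6] [ 11.8  20.4 -58.1]
1 -58 104 [  9.6  11.3 -57.9] [ 12.2  21.  -52. ]
1 -52 132 [  7.2  10.5 -52. ] [ 12.   20.4 -46.1]
1 -46 101 [  7.4  10.5 -46. ] [ 12.2  19.4 -40.1]
1 -40 102 [  7.8  10.4 -40. ] [ 12.1  19.3 -34. ]
1 -34 75 [  7.2  10.3 -34. ] [ 12.2  19.4 -28.2]
1 -28 69 [  7.2  10.4 -28. ] [ 11.6  19.2 -22. ]
1 -22 3 [  8.3  10.4 -21.9] [ 11.   19.  -21.2]
wing 764 [ -6.6331  -8.1357 -22.5836] [ 17.6184   2.4341 -17.0305] [  6.2623  -2.7026 -20.4387]
```

The true tips lie 22 mm behind the reported TCP. I'll correct: dy −3.3, down 23 mm, then close.

```bash
python3 -m inch '[{"gripper":0.4,"dx":0.5,"dy":-3.3,"dz":0,"rx":0,"ry":0,"rz":0},{"gripper":0.4,"dx":0.5,"dy":-3.3,"dz":10,"rx":0,"ry":0,"rz":0},{"gripper":0.4,"dx":0.5,"dy":-3.3,"dz":22.5,"rx":0,"ry":0,"rz":0},{"gripper":0.4,"dx":0.5,"dy":-3.3,"dz":22.5,"rx":0,"ry":0,"rz":0},{"gripper":0,"dx":0.5,"dy":-3.3,"dz":22.5,"rx":0,"ry":0,"rz":0}]' 45;python3 -m inch '[{"gripper":0,"dx":0,"dy":0,"dz":0,"rx":0,"ry":0,"rz":0},{"gripper":0,"dx":0,"dy":0,"dz":0,"rx":0,"ry":0,"rz":0},{"gripper":0,"dx":0,"dy":0,"dz":0,"rx":0,"ry":0,"rz":0},{"gripper":0,"dx":0,"dy":0,"dz":0,"rx":0,"ry":0,"rz":0}]' 45
```

```text
clock: 6.22
position: [0.6441, 0.236, 0.0037]
ee_rot: [0.193, 0.981, -0.001, -0.002]
force: [1.2, -0.1, 0.5]
finger_gap: 0.0324
gripper_force: 0.0
clock: 6.55
position: [0.6463, 0.2366, 0.0066]
ee_rot: [0.193, 0.981, 0.0, 0.0]
force: [0.2, 1.8, 1.4]
finger_gap: 0.0097
gripper_force: 45.1
```

Gripped (9.7 mm, 45 N). Lifting, then towards the extractor.

```bash
python3 -m inch '[{"gripper":0,"dx":0,"dy":0,"dz":-15,"rx":0,"ry":0,"rz":0},{"gripper":0,"dx":0,"dy":0,"dz":-45,"rx":0,"ry":0,"rz":0},{"gripper":0,"dx":0,"dy":0,"dz":-85,"rx":0,"ry":0,"rz":0},{"gripper":0,"dx":0,"dy":0,"dz":-125,"rx":0,"ry":0,"rz":0},{"gripper":0,"dx":0,"dy":0,"dz":-165,"rx":0,"ry":0,"rz":0}]' 50; python3 -c "
from h import *
delta([.58,.02,.22],195)"
```

```text
clock: 6.97
position: [0.6452, 0.2363, 0.1734]
ee_rot: [0.193, 0.981, -0.0, -0.0]
force: [1.3, 0.6, -2.9]
finger_gap: 0.0097
gripper_force: 50.0
d [ -21.6 -224.9  -46.5] r [-2.000e-04 -5.000e-04 -6.506e-01] | pos [0.6452 0.2363 0.1734] yaw 157.72 F [ 1.3  0.6 -2.9] t 6.9667 gap 0.00966181578851899 q6 -0.95
```

```bash
python3 -m inch '[{"gripper":0,"dx":-4,"dy":-36,"dz":-15,"rx":0,"ry":0,"rz":-0.12},{"gripper":0,"dx":-8,"dy":-74,"dz":-25,"rx":0,"ry":0,"rz":-0.24},{"gripper":0,"dx":-12,"dy":-112,"dz":-40,"rx":0,"ry":0,"rz":-0.36},{"gripper":0,"dx":-16,"dy":-150,"dz":-46,"rx":0,"ry":0,"rz":-0.48},{"gripper":0,"dx":-20,"dy":-185,"dz":-46,"rx":0,"ry":0,"rz":-0.6}]' ;python3 -m inch '[{"gripper":0,"dx":0,"dy":0,"dz":0,"rx":0,"ry":0,"rz":-0.05},{"gripper":0,"dx":0,"dy":0,"dz":0,"rx":0,"ry":0,"rz":-0.05}]'; python3 lk.py w_e1 seat:.11 slot:.125; cat > seat.py <<'E'
from ref import *
cal,im,d=pickle.load(open(sys.argv[1]+'.pkl','rb'));P=cloud(cal,d)
s=read_state();print(s['position'],s['finger_gap'])
# collar/seal/opening: deviations from casing top within 90mm of seat guess
c=np.array([.556,-.180])
near=np.hypot(P[...,0]-c[0],P[...,1]-c[1])<.1
z=P[...,2]
g=z[near&(d>0)];print('hist',np.histogram(g,np.arange(0.05,.16,.005)))
m=near&(z>.121)&(z<.142)
n,l,st,_=cv2.connectedComponentsWithStats(cv2.morphologyEx(m.astype(np.uint8),cv2.MORPH_OPEN,np.ones((2,2))))
k=1+np.argmax(st[1:,4]);q=P[l==k];print(len(q),np.median(q[:,2]),cv2.minAreaRect((q[:,:2]*1000).astype(np.float32)))
ang=None
E
python3 seat.py w_e1
```

```text
clock: 7.38
position: [0.5945, 0.056, 0.2207]
ee_rot: [-0.109, 0.994, -0.001, 0.002]
force: [1.6, -1.1, -2.1]
finger_gap: 0.0094
gripper_force: 50.0
clock: 7.55
position: [0.5939, 0.0557, 0.2186]
ee_rot: [-0.129, 0.992, -0.0, 0.001]
force: [-0.6, -0.5, -2.3]
finger_gap: 0.0096
gripper_force: 50.0
seat [ 64.1 115.8] 0.94 [ 0.5586 -0.1828  0.11  ]
seat [536.1 129.1] 0.45 [0.433  0.3142 0.11  ]
slot [ 54.4 112.5] 0.73 [ 0.5554 -0.1853  0.125 ]
d [-96.  152.   17.7] r [0.0005 0.0004 0.6439] | pos [0.5943 0.0584 0.2176] yaw -165.11 F [-0.  -1.2 -1.9] t 7.7 gap 0.009696208856810558 q6 -1.87
[0.5943 0.0584 0.2176] 0.009696208856810558
hist (array([   0,    0,    0,    0,   10,  714, 2040,  230,  240,  275,  264,
       5562, 6097,  502, 1824, 1531, 2006,    0,    0,    0,    0]), array([0.05 , 0.055, 0.06 , 0.065, 0.07 , 0.075, 0.08 , 0.085, 0.09 ,
       0.095, 0.1  , 0.105, 0.11 , 0.115, 0.12 , 0.125, 0.13 , 0.135,
       0.14 , 0.145, 0.15 , 0.155]))
5191 0.1255289293930285 ((540.9136962890625, -115.7379150390625), (99.90471649169922, 305.0129089355469), 15.336139678955078)
```

View pics/w_e1.png

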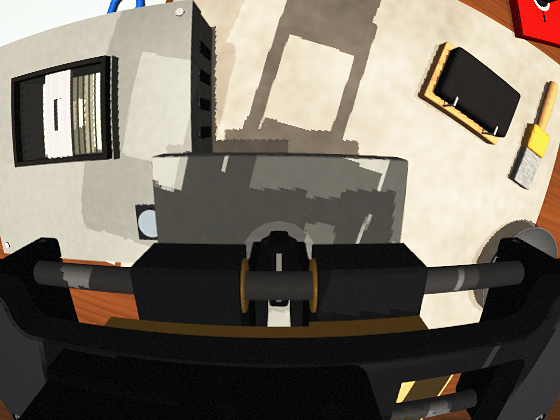

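The view shows the seal frame and key slot at (13–118, 57–165) on the left and the held cover level. I'll fit only the seal pixels.

```bash
cat > seat.py <<'E'
from ref import *
cal,im,d=pickle.load(open(sys.argv[1]+'.pkl','rb'));P=cloud(cal,d);cm=int(sys.argv[2])
z=P[...,2];m=(z>.127)&(z<.14);m[:,cm:]=0;m[200:]=0
n,l,st,_=cv2.connectedComponentsWithStats(m.astype(np.uint8));k=1+np.argmax(st[1:,4]);q=P[l==k]
print('seal',len(q),np.median(q[:,2]),r:=cv2.minAreaRect((q[:,:2]*1000).astype(np.float32)))
print('mean',q.mean(0))
c=np.array(r[0])/1000
near=(np.abs(P[...,:2]-c).max(-1)<.06);near[:,cm:]=0
b=near&(z>.121)&(z<.127)&(im.mean(-1)>90)
n,l,st,_=cv2.connectedComponentsWithStats(b.astype(np.uint8));k=1+np.argmax(st[1:,4]);q=P[l==k]
print('bridge',len(q),np.median(q[:,2]),cv2.minAreaRect((q[:,:2]*1000).astype(np.float32)))
E
python3 seat.py w_e1 125
```

```text
seal 2367 0.1325361490128501 ((556.606201171875, -181.22659301757812), (97.67794036865234, 129.28695678710938), 14.835663795471191)
mean [ 0.5534 -0.1726  0.132 ]
bridge 1958 0.12494481217768652 ((556.4645385742188, -181.27879333496094), (87.51383209228516, 36.10550308227539), 14.639336585998535)
```

```bash
cat > held.py <<'E'
from ref import *
# held cover in the tool frame (camera fixed to the tool; pose just after the picture's)
cal,im,d=pickle.load(open(sys.argv[1]+'.pkl','rb'));P=cloud(cal,d)
T=np.array(cal['world_from_camera']);s=read_state()
L=R.from_quat(s['ee_rot']).inv().apply(P.reshape(-1,3)-s['position']).reshape(P.shape)*1000
m=(np.abs(L[...,2]+15)<6)&(np.abs(L[...,1])<90)&(L[...,0]>5)&(L[...,0]<75)
n,l,st,_=cv2.connectedComponentsWithStats(m.astype(np.uint8));k=1+np.argmax(st[1:,4]);q=L[l==k]
print(len(q),'z',np.median(q[:,2]),cv2.minAreaRect(q[:,:2].astype(np.float32)),'x',np.percentile(q[:,0],[50,99.5]),'y',q[:,1].min(),q[:,1].max())
A=np.c_[q[:,:2],np.ones(len(q))];print('tilt',np.linalg.lstsq(A,q[:,2],rcond=None)[0])
e=[(q[np.abs(q[:,1]-y)<4][:,0].max()) for y in range(-65,70,10)];print('front edge',np.round(e,1))
print('slopeyaw',np.degrees(np.polyfit(range(-65,70,10),e,1)[0]))
E
python3 held.py w_e1; python3 -c "
from h import *
delta([.5566,-.1812,.2],194.8)"
```

```text
21833 z -15.563502217500597 ((30.99207878112793, -1.3097686767578125), (52.36635971069336, 142.6403045654297), 0.7572605013847351) x [34.0064 57.2253] y -72.74801763242664 69.88483432375742
tilt [  0.0097   0.0002 -15.8783]
front edge [57.8 57.9 57.7 57.5 57.1 57.3 57.2 57.  56.9 56.4 56.6 56.6 56.3 56. ]
slopeyaw -0.7845886080350379
d [  98.  -221.9   17.4] r [0.0003 0.0005 0.0016] | pos [0.5943 0.0584 0.2176] yaw -165.11 F [-0.  -1.2 -1.9] t 7.7 gap 0.009696208856810558 q6 -1.87
```

In the same picture, the cover centre is at tool (+1.0, −1.4) mm and turned 0.8°. Required shift in the tool frame ≈ (97, −220.5) mm, rz −0.012.

```bash
python3 -m inch '[{"gripper":0,"dx":15,"dy":-34,"dz":0,"rx":0,"ry":0,"rz":-0.012},{"gripper":0,"dx":31,"dy":-70,"dz":0,"rx":0,"ry":0,"rz":-0.012},{"gripper":0,"dx":47,"dy":-106,"dz":0,"rx":0,"ry":0,"rz":-0.012},{"gripper":0,"dx":63,"dy":-142,"dz":0,"rx":0,"ry":0,"rz":-0.012},{"gripper":0,"dx":78,"dy":-178,"dz":0,"rx":0,"ry":0,"rz":-0.012}]'; python3 -m inch '[{"gripper":0,"dx":12,"dy":-27,"dz":0,"rx":0,"ry":0,"rz":0},{"gripper":0,"dx":19,"dy":-43,"dz":10,"rx":0,"ry":0,"rz":0},{"gripper":0,"dx":19,"dy":-43,"dz":25,"rx":0,"ry":0,"rz":0},{"gripper":0,"dx":19,"dy":-43,"dz":35,"rx":0,"ry":0,"rz":0},{"gripper":0,"dx":19,"dy":-43,"dz":35,"rx":0,"ry":0,"rz":0}]'; python3 lk.py w_s1; python3 held.py w_s1; python3 -c "
from h import *
delta([.5566,-.1812,.2],194.8)"
```

```text
clock: 8.12
position: [0.5648, -0.1345, 0.2171]
ee_rot: [-0.137, 0.991, 0.0, -0.0]
force: [0.8, -0.5, -2.3]
finger_gap: 0.0096
gripper_force: 50.0
clock: 8.53
position: [0.5568, -0.1791, 0.1788]
ee_rot: [-0.136, 0.991, 0.002, -0.002]
force: [-0.2, 0.2, -2.6]
finger_gap: 0.0095
gripper_force: 50.0
d [-197.9  369.4  -19.3] r [ 0.0019 -0.0036  0.6581] | pos [ 0.5575 -0.1792  0.1802] yaw -164.29 F [ 0.1  0.3 -1.5] t 8.5833 gap 0.009418340242196193 q6 -2.29
21767 z -13.208684478965012 ((30.82728385925293, 1.284271240234375), (51.65036392211914, 142.68016052246094), 0.7372557520866394) x [33.3579 56.5895] y -69.97903595431607 72.55239827679101
tilt [  0.0058  -0.0019 -13.4117]
front edge [57.5 57.4 57.  57.  56.7 56.8 56.8 56.5 56.5 55.9 56.  56.1 55.8 55.8]
slopeyaw -0.7504346669824715
d [  1.4  -1.7 -19.8] r [ 0.0029 -0.0028  0.0158] | pos [ 0.5575 -0.1792  0.1802] yaw -164.29 F [ 0.1  0.3 -1.5] t 8.5833 gap 0.009418340242196193 q6 -2.29
```

```bash
python3 -m inch '[{"gripper":0,"dx":0,"dy":0,"dz":0,"rx":0,"ry":0,"rz":0},{"gripper":0,"dx":0,"dy":0,"dz":0,"rx":0,"ry":0,"rz":0},{"gripper":0,"dx":0,"dy":0,"dz":0,"rx":0,"ry":0,"rz":0}]'; python3 lk.py w_s2; python3 held.py w_s2; cat > rel.py <<'E'
from ref import *
for n in sys.argv[1:]:
    cal,im,d=pickle.load(open(n+'.pkl','rb'));P=cloud(cal,d);T=np.array(cal['world_from_camera'])
    # camera-frame description is rigid: plate centre in the camera's own frame, levelled
    x=-T[:3,1]*[1,1,0];x/=np.linalg.norm(x);y=np.cross([0,0,-1],x)
    L=np.stack([(P-T[:3,3])@x,(P-T[:3,3])@y,P[...,2]-T[2,3]],-1)*1000
    m=(np.abs(L[...,2]+168)<14)&(np.abs(L[...,1])<90)&(L[...,0]>-60)&(L[...,0]<10);m[:150]=0
    k,l,st,_=cv2.connectedComponentsWithStats(m.astype(np.uint8));k=1+np.argmax(st[1:,4]);q=L[l==k]
    ys=np.arange(-60,61,10);e=[q[np.abs(q[:,1]-v)<4][:,0].max() for v in ys];b,a=np.polyfit(ys,e,1)
    xc,yc=a-56,(np.percentile(q[:,1],.3)+np.percentile(q[:,1],99.7))/2
    C=T[:3,3]+(x*xc+y*yc)/1000;yaw=np.degrees(np.arctan2(x[1],x[0])+b)
    print(n,'in cam',round(xc,1),round(yc,1),np.median(q[:,2]),'cover world',C[:2],'top z',T[2,3]+np.median(q[:,2])/1000,'yaw',yaw)
E
python3 rel.py w_e1 w_s1 w_s2
```

```text
clock: 8.83
position: [0.559, -0.1804, 0.1832]
ee_rot: [-0.137, 0.991, -0.0, 0.001]
force: [0.5, -0.4, -1.1]
finger_gap: 0.0096
gripper_force: 50.0
d [-196.9  371.1  -17. ] r [-0.0006  0.0015  0.6581] | pos [ 0.5589 -0.1805  0.1831] yaw -164.29 F [-0.1 -0.1 -2.5] t 8.8833 gap 0.009423869067819115 q6 -2.29
21800 z -14.643583746367884 ((30.368274688720703, 1.0395584106445312), (51.19731521606445, 142.71063232421875), 0.754855751991272) x [32.7679 55.9636] y -70.26484896085037 72.35138517877034
tilt [  0.0084  -0.0002 -14.91  ]
front edge [56.6 56.6 56.3 56.3 56.1 56.1 56.  55.9 55.7 55.2 55.3 55.4 55.1 55. ]
slopeyaw -0.7052556057513617
w_e1 in cam -70.7 0.4 -169.49479261976865 cover world [0.5937 0.0568] top z 0.2330949706186309 yaw -165.89195213691917
w_s1 in cam -69.7 1.3 -169.67396044176542 cover world [ 0.5566 -0.1782] top z 0.19350269794416508 yaw -165.11155606796547
w_s2 in cam -70.6 0.3 -169.49769380234883 cover world [ 0.5587 -0.1793] top z 0.19767672845583104 yaw -165.04839849008815
```

Settled: cover centre (0.5587,−0.1793), origin at z 0.177. Correct by dx 2.5, dy −1.3 and descend.

```bash
python3 -m inch '[{"gripper":0,"dx":2.5,"dy":-1.3,"dz":10,"rx":0,"ry":0,"rz":0.003},{"gripper":0,"dx":2.5,"dy":-1.3,"dz":25,"rx":0,"ry":0,"rz":0.003},{"gripper":0,"dx":2.5,"dy":-1.3,"dz":36,"rx":0,"ry":0,"rz":0.003},{"gripper":0,"dx":2.5,"dy":-1.3,"dz":36,"rx":0,"ry":0,"rz":0.003},{"gripper":0,"dx":2.5,"dy":-1.3,"dz":36,"rx":0,"ry":0,"rz":0.003}]' 55;  python3 -m inch '[{"gripper":0,"dx":0,"dy":0,"dz":0,"rx":0,"ry":0,"rz":0},{"gripper":0,"dx":0,"dy":0,"dz":0,"rx":0,"ry":0,"rz":0},{"gripper":0,"dx":0,"dy":0,"dz":0,"rx":0,"ry":0,"rz":0}]'; python3 lk.py w_s3; python3 rel.py w_s3
```

```text
clock: 9.3
position: [0.5552, -0.1825, 0.1448]
ee_rot: [-0.135, 0.991, 0.001, -0.001]
force: [-0.6, 0.1, -1.2]
finger_gap: 0.0097
gripper_force: 55.0
clock: 9.55
position: [0.5567, -0.1832, 0.147]
ee_rot: [-0.135, 0.991, -0.0, 0.001]
force: [-0.1, -0.3, -2.7]
finger_gap: 0.0096
gripper_force: 55.0
d [-198.4  373.7  -53.2] r [-0.0005  0.0014  0.6542] | pos [ 0.5567 -0.1831  0.1469] yaw -164.52 F [ 0.5 -0.  -2.2] t 9.6 gap 0.009505203052271921 q6 -2.29
w_s3 in cam -70.6 0.4 -169.48609507675891 cover world [ 0.5564 -0.1821] top z 0.16153954834672482 yaw -165.25711034090403
```

```bash
python3 -m inch '[{"gripper":0,"dx":0,"dy":0.8,"dz":7,"rx":0,"ry":0,"rz":0},{"gripper":0,"dx":0,"dy":0.8,"dz":12,"rx":0,"ry":0,"rz":0},{"gripper":0,"dx":0,"dy":0.8,"dz":16,"rx":0,"ry":0,"rz":0},{"gripper":0,"dx":0,"dy":0.8,"dz":16,"rx":0,"ry":0,"rz":0},{"gripper":0,"dx":0,"dy":0.8,"dz":16,"rx":0,"ry":0,"rz":0}]';python3 lk.py w_s4; python3 rel.py w_s4
python3 - <<'E'
from h import *
s,_=get_image('scene');t,_=get_image('top')
f=lambda im,x,y,w,h,W,H:cv2.resize(im[y:y+h,x:x+w],(W,H),interpolation=cv2.INTER_CUBIC)
w=cv2.imread('pics/w_s4.png')[...,::-1]
save('s4.png',np.hstack([f(s,150,200,160,160,400,400),f(w,100,60,360,270,400,400)]))
E
```

```text
clock: 10.02
position: [0.5554, -0.1819, 0.1293]
ee_rot: [-0.135, 0.991, 0.0, -0.001]
force: [0.4, 0.4, -2.4]
finger_gap: 0.0094
gripper_force: 55.0
d [-198.8  372.5  -70.2] r [ 0.0002 -0.0005  0.6542] | pos [ 0.5558 -0.182   0.1298] yaw -164.52 F [-0.8 -0.2 -2.1] t 10.0667 gap 0.009474142850067388 q6 -2.29
w_s4 in cam -70.2 0.7 -169.5745924000738 cover world [ 0.5552 -0.1808] top z 0.14390288125363535 yaw -165.29586589249627
```

View pics/s4.png

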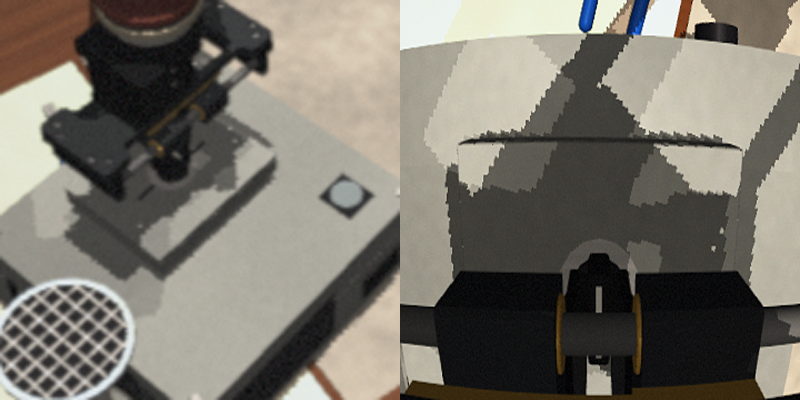

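The cover is square over the collar, its origin at z 0.123 (rim already around the seal), with no contact force. Continue.

```bash
python3 -m inch '[{"gripper":0,"dx":0,"dy":0,"dz":2,"rx":0,"ry":0,"rz":0},{"gripper":0,"dx":0,"dy":0,"dz":4,"rx":0,"ry":0,"rz":0},{"gripper":0,"dx":0,"dy":0,"dz":6,"rx":0,"ry":0,"rz":0},{"gripper":0,"dx":0,"dy":0,"dz":6,"rx":0,"ry":0,"rz":0},{"gripper":0,"dx":0,"dy":0,"dz":6,"rx":0,"ry":0,"rz":0}]';python3 lk.py w_s5; python3 rel.py w_s5
```

```text
clock: 10.58
position: [0.5557, -0.182, 0.1238]
ee_rot: [-0.135, 0.991, 0.0, -0.0]
force: [0.3, -0.4, -1.7]
finger_gap: 0.0101
gripper_force: 55.0
d [-198.8  372.5  -76. ] r [ 0.0001 -0.0002  0.6542] | pos [ 0.5558 -0.182   0.124 ] yaw -164.52 F [-0.1  0.8 -1. ] t 10.6333 gap 0.009403327053697617 q6 -2.29
w_s5 in cam -70.3 0.6 -169.55401232659926 cover world [ 0.5554 -0.1809] top z 0.13835591991021814 yaw -165.26655408573305
```

```bash
python3 -m inch '[{"gripper":0,"dx":0,"dy":0,"dz":1.5,"rx":0,"ry":0,"rz":0},{"gripper":0,"dx":0,"dy":0,"dz":3,"rx":0,"ry":0,"rz":0},{"gripper":0,"dx":0,"dy":0,"dz":4.5,"rx":0,"ry":0,"rz":0},{"gripper":0,"dx":0,"dy":0,"dz":4.5,"rx":0,"ry":0,"rz":0},{"gripper":0,"dx":0,"dy":0,"dz":4.5,"rx":0,"ry":0,"rz":0}]' 60;python3 lk.py w_s6; python3 rel.py w_s6
```

```text
clock: 11.05
position: [0.5562, -0.1822, 0.1203]
ee_rot: [-0.135, 0.991, -0.0, 0.0]
force: [-1.9, 0.6, 2.9]
finger_gap: 0.0099
gripper_force: 60.0
d [-198.5  372.7  -79.8] r [-0.0003  0.0008  0.6542] | pos [ 0.5562 -0.1822  0.1203] yaw -164.52 F [-0.9 -0.6  3.1] t 11.1 gap 0.00963055429381075 q6 -2.29
w_s6 in cam -70.5 0.5 -169.478246318432 cover world [ 0.5559 -0.1811] top z 0.13486661561695212 yaw -165.26376124607773
```

Contact: 5 N at about 2 mm of compression, matching the seal spring. Press to the bottom.

```bash
python3 -m inch '[{"gripper":0,"dx":0,"dy":0,"dz":1.5,"rx":0,"ry":0,"rz":0},{"gripper":0,"dx":0,"dy":0,"dz":3,"rx":0,"ry":0,"rz":0},{"gripper":0,"dx":0,"dy":0,"dz":4.5,"rx":0,"ry":0,"rz":0},{"gripper":0,"dx":0,"dy":0,"dz":4.5,"rx":0,"ry":0,"rz":0},{"gripper":0,"dx":0,"dy":0,"dz":4.5,"rx":0,"ry":0,"rz":0}]' 60;python3 lk.py w_s7; python3 rel.py w_s7
```

```text
clock: 11.52
position: [0.5563, -0.1823, 0.1169]
ee_rot: [-0.135, 0.991, -0.0, 0.0]
force: [-4.4, 2.1, 12.2]
finger_gap: 0.0094
gripper_force: 60.0
d [-198.5  372.8  -83.3] r [-0.0005  0.0011  0.6542] | pos [ 0.5563 -0.1823  0.1169] yaw -164.52 F [-4.7  1.5 11.5] t 11.5667 gap 0.009580056513885613 q6 -2.29
w_s7 in cam -70.5 0.5 -169.40494893692534 cover world [ 0.5559 -0.1811] top z 0.1314973109468646 yaw -165.3051413630614
```

```bash
python3 -m inch '[{"gripper":0,"dx":0,"dy":0,"dz":1.5,"rx":0,"ry":0,"rz":0},{"gripper":0,"dx":0,"dy":0,"dz":1.5,"rx":0,"ry":0,"rz":0},{"gripper":0,"dx":0,"dy":0,"dz":1.5,"rx":0,"ry":0,"rz":0}]' 60;python3 lk.py w_s8; python3 rel.py w_s8
```

```text
clock: 11.82
position: [0.5564, -0.1823, 0.1165]
ee_rot: [-0.135, 0.991, -0.0, 0.001]
force: [-7.2, 2.6, 17.6]
finger_gap: 0.0097
gripper_force: 60.0
d [-198.5  372.8  -83.8] r [-0.0007  0.0012  0.6544] | pos [ 0.5564 -0.1823  0.1164] yaw -164.51 F [-7.1  2.4 17.3] t 11.8667 gap 0.009446470395116762 q6 -2.29
w_s8 in cam -70.4 0.4 -169.34658039098088 cover world [ 0.5559 -0.1812] top z 0.1311491049833497 yaw -165.31308457880732
```

Rim on the casing (17 N, z stopped). Turn clockwise (+rz) in steps while pressed, easing the side load.

```bash
python3 -m inch '[{"gripper":0,"dx":1,"dy":0.3,"dz":0.5,"rx":0,"ry":0,"rz":0},{"gripper":0,"dx":1,"dy":0.3,"dz":0.5,"rx":0,"ry":0,"rz":0.1},{"gripper":0,"dx":1,"dy":0.3,"dz":0.5,"rx":0,"ry":0,"rz":0.2},{"gripper":0,"dx":1,"dy":0.3,"dz":0.5,"rx":0,"ry":0,"rz":0.3},{"gripper":0,"dx":1,"dy":0.3,"dz":0.5,"rx":0,"ry":0,"rz":0.4}]' 60;python3 -c "
from h import *
print(read_state()['moment'],read_state()['tau'].round(2))
delta([.5559,-.1812,.1164],194.8)"
```

```text
clock: 12.28
position: [0.5564, -0.1823, 0.1165]
ee_rot: [0.067, 0.998, -0.0, 0.002]
force: [-5.1, 4.2, 17.1]
finger_gap: 0.0098
gripper_force: 60.0
[0.81876104 0.76220639 0.01979513] [ -1.25 -36.94 -31.16  -0.46  -2.07  -1.56]
d [0.6 1.  0.1] r [-0.0012  0.0035 -0.3927] | pos [ 0.5564 -0.1823  0.1165] yaw 172.3 F [-5.1  4.2 17.1] t 12.2833 gap 0.009833712436612126 q6 -1.89
```

```bash
python3 -m inch '[{"gripper":0,"dx":0.8,"dy":0.6,"dz":0,"rx":0,"ry":0,"rz":0.12},{"gripper":0,"dx":0.8,"dy":0.6,"dz":0,"rx":0,"ry":0,"rz":0.24},{"gripper":0,"dx":0.8,"dy":0.6,"dz":0,"rx":0,"ry":0,"rz":0.36},{"gripper":0,"dx":0.8,"dy":0.6,"dz":0,"rx":0,"ry":0,"rz":0.48},{"gripper":0,"dx":0.8,"dy":0.6,"dz":0,"rx":0,"ry":0,"rz":0.6}]' 60;python3 -c "
from h import *
print(read_state()['moment'])
delta([.5559,-.1812,.1164],104.7)"
```

```text
clock: 12.7
position: [0.5564, -0.1821, 0.1165]
ee_rot: [0.36, 0.933, -0.0, 0.003]
force: [-2.3, 2.1, 14.7]
finger_gap: 0.0102
gripper_force: 60.0
[ 0.39206941  0.33301788 -0.02753427]
d [1.  0.4 0.1] r [0.0034 0.0045 0.5787] | pos [ 0.5564 -0.1821  0.1165] yaw 137.86 F [-2.3  2.1 14.7] t 12.7 gap 0.01016169404200607 q6 -1.29
```

```bash
python3 -m inch '[{"gripper":0,"dx":0,"dy":0,"dz":0.5,"rx":0,"ry":0,"rz":0.12},{"gripper":0,"dx":0,"dy":0,"dz":0.5,"rx":0,"ry":0,"rz":0.24},{"gripper":0,"dx":0,"dy":0,"dz":0.5,"rx":0,"ry":0,"rz":0.36},{"gripper":0,"dx":0,"dy":0,"dz":0.5,"rx":0,"ry":0,"rz":0.48},{"gripper":0,"dx":0,"dy":0,"dz":0.5,"rx":0,"ry":0,"rz":0.58}]' 60; python3 -m inch '[{"gripper":0,"dx":0,"dy":0,"dz":0.5,"rx":0,"ry":0,"rz":0},{"gripper":0,"dx":0,"dy":0,"dz":0.5,"rx":0,"ry":0,"rz":0}]'; python3 lk.py w_l; python3 - <<'E'
from ref import *
delta([.5559,-.1812,.1164],104.7)
cal,im,d=pickle.load(open('w_l.pkl','rb'));P=cloud(cal,d)
s,ds=get_image('scene');t,dt=get_image('top')
f=lambda im,x,y,w,h,W,H:cv2.resize(im[y:y+h,x:x+w],(W,H),interpolation=cv2.INTER_CUBIC)
save('l.png',np.hstack([f(im,180,100,200,200,500,500),f(s,170,215,120,200,300,500)]))
c=np.array([.5559,-.1812]);a=np.radians(14.7);Q=(P[...,:2]-c)@np.array([[np.cos(a),-np.sin(a)],[np.sin(a),np.cos(a)]])
m=(np.abs(P[...,2]-.131)<.006)&(np.abs(Q[...,0])<.075)&(np.abs(Q[...,1])<.09)
n,l,st,_=cv2.connectedComponentsWithStats(m.astype(np.uint8));k=1+np.argmax(st[1:,4]);q=P[l==k];u=Q[l==k]*1000
print(len(q),'z',np.median(q[:,2]),cv2.minAreaRect((q[:,:2]*1000).astype(np.float32)))
A=np.c_[u,np.ones(len(u))];print('tilt',np.linalg.lstsq(A,q[:,2]*1000,rcond=None)[0]);print(u.min(0),u.max(0))
for v in range(-55,60,5):
    b=u[np.abs(u[:,0]-v)<2.5]
    if len(b):print(v,b[:,1].min().round(1),b[:,1].max().round(1),end=' | ')
E
```

```text
clock: 13.12
position: [0.5565, -0.1821, 0.1165]
ee_rot: [0.611, 0.791, 0.001, 0.003]
force: [-2.9, 2.4, 17.5]
finger_gap: 0.0094
gripper_force: 60.0
clock: 13.28
position: [0.5566, -0.1821, 0.1164]
ee_rot: [0.609, 0.793, 0.001, 0.003]
force: [-3.8, 2.4, 20.0]
finger_gap: 0.0094
gripper_force: 60.0
d [374.3 195.1 -83.9] r [ 0.0028  0.0055 -0.9258] | pos [ 0.5566 -0.1821  0.1164] yaw 104.95 F [-3.3  3.7 20.4] t 13.3333 gap 0.009419441885644956 q6 -0.71
d [ 1.1 -0.4  0. ] r [0.0048 0.0035 0.0044] | pos [ 0.5566 -0.1821  0.1164] yaw 104.95 F [-3.3  3.7 20.4] t 13.3333 gap 0.009419441885644956 q6 -0.71
23422 z 0.1311475742687922 ((547.4649047851562, -148.32342529296875), (112.70164489746094, 73.3333740234375), 14.963006973266602)
tilt [  0.0001  -0.0042 131.3341]
[-56.2142  -2.8073] [56.4972 70.8026]
-55 6.0 70.3 | -50 6.1 70.3 | -45 6.5 70.1 | -40 6.5 70.4 | -35 6.5 70.3 | -30 6.6 70.1 | -25 6.8 70.5 | -20 -1.8 70.4 | -15 -2.8 70.3 | -10 7.7 70.3 | -5 8.0 70.2 | 0 14.7 70.3 | 5 7.9 70.3 | 10 7.7 70.4 | 15 -0.4 70.5 | 20 -2.4 70.6 | 25 6.8 70.7 | 30 6.7 70.4 | 35 6.8 70.6 | 40 6.8 70.8 | 45 6.6 70.5 | 50 6.6 70.8 | 55 6.5 70.8 |
```

View pics/l.png

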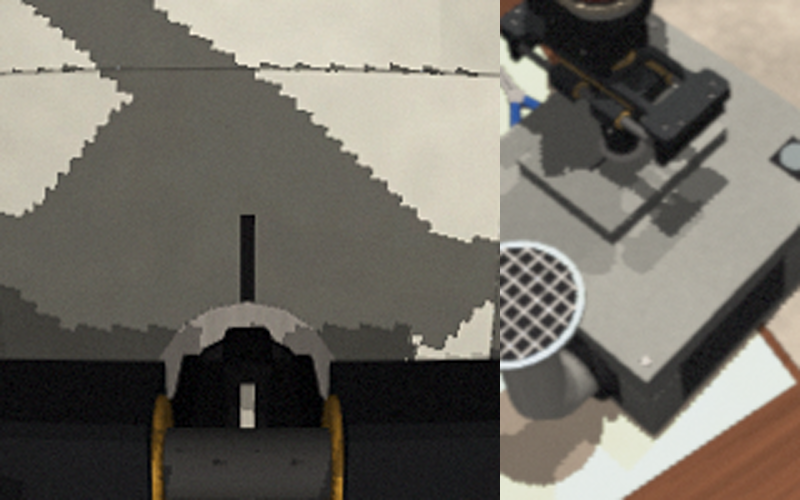

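The bright slot at (247,405) lines up with the index line at (247,255). Cover and wing are 90.0° apart, the plate is level at z 0.131 (rim on the casing), the push is 20 N, and the grip holds. Handing in.

```bash
python3 -c "
from station import *
print(job_done())"
```

```text
the job is handed in; nothing more can be done
None
```

The grey cover is back over the filter opening and locked, its wing slot in line with the index lines. I handed the job in at about 13 s with the gripper still holding it down at about 20 N, rim on the casing.

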